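# Release the sauce tiers from their ratchet holder

## Robot

A 6-joint arm with a two-finger parallel gripper is mounted at the origin on the work surface. World frame = base frame: x ahead of the robot, y to its left, z up, the work surface at z = 0. Lengths are in mm, angles in rad, forces in N, time in s.
With the tool pointing down it reaches from about 275 to 825 mm from the base axis. Payload 5.2 kg.
Tool frame: the origin (TCP) lies midway between the tips of the shut fingers; the grasp point (between the pads) lies 19 mm behind it; z points along the fingers, y is the line along which they close (so a half turn about z gives the same grasp; the last joint's range is limited). The gripper opens to 93 mm and grips with 3 to 60 N. Pads are 15 mm wide; open, the fingers measure 128 mm over their backs; the gripper's body (75 mm by 188 mm) begins 65 mm behind the grasp point.
Start: joints at [0.91, 0.259, 1.535, -0, 1.348, -0.203], TCP at [243.067, 493.38, 218.653] pointing down, gripper open.
Joint ranges: [-3.14, 3.14], [-0.91, 2.08], [0.19, 2.58], [-1.22, 4.36], [0.22, 2.71], [-3.12, 3.12]. Speed limits (rad/s): [2.57, 2.57, 3.14, 3.14, 3.14, 3.14].

## Interface

Orientations are given as a unit quaternion [x, y, z, w].
In Python, from workcell import bot gives the robot as it stands. The module is installed in compiled form; this text tells all that it offers.
- The arm moves only by the shell command python3 -m jog 'ROWS'. ROWS is a JSON object of lists of equal length, an entry for each row: "translation": the shift along the tool's x, y, z scaled (see below), a list of three; "dr": the turn, a rotation vector about the tool's x, y, z scaled (see below), a list of three; "claw": the closure, from -1 (fully open) to 1 (shut), so that 0 is half open. In form: {"translation": [[tx, ty, tz], ...], "dr": [[wx, wy, wz], ...], "claw": [claw, ...]}. A call has 1 to 20 rows; each row shifts and turns the commanded pose from where the row before left it, along the tool's axes as they then stand; what a row does not reach is not made up. The controller multiplies each number of a shift by 0.03 m and each number of a turn by 6 degrees. A row lasts 1/12 s, in which the tool goes at most 41.7 mm and 7.16 degrees, less where a joint would pass 70% of its speed; a pose out of reach is approached as far as the arm can. A call with a number of a shift or a turn outside -1 to 1 is refused whole. A call with a gripper value outside its range is refused whole. The fingers move at their own pace and stop on an object; the grip force is fixed at half the most. Time passes only in rows, so rows that do not move let the fingers close. It gives the time, the measured TCP pose, the force, the opening and the grip force at its end, in the units of the state.
- bot.observe(): the state, without advancing time (a new reading comes with each control period).
- bot.snapshot(name): name is "side" or "top" or "wrist"; returns a dict with "image" (480x640x3 uint8, blue, green, red), "z_map" (480x640 float32, mm along the optical axis (not along the pixel's ray), 0 where there is no reading), "fovy" (degrees; the focal length in pixels is half the picture's height over the tangent of half this angle, whatever the lens; pixels are square), "cx", "cy" (the principal point, pixels), "rvec" (rotation vector, rad) and "tvec" (3), from world to camera coordinates, as OpenCV has them; the wrist camera has in their place "mount" (4x4, takes a point from camera to tool coordinates, whose origin is the TCP and whose axes are the flange's). Camera axes: x right, y down, z forward; pixel columns grow to the right and rows downward; lengths in mm; the calibration is good to about 2 mm. A picture is of the moment at which its call begins: read the wrist's pose just before it.
- bot.hand_in(): hands the job in; it is judged then, once.
The state is a dict: "t": time; "joints": joint angles; "qvel": joint speeds; "effort": joint torques, N m; "eef_pos": TCP position; "tool_rot": TCP orientation; "contact_force": force on the tool from outside, world axes, zero at the start; "torque": the same for the moment, N m; "gripper_width": opening from 0.0 (shut) to 1.0 (fully open); "finger_force": force on a finger pad.
Only numpy, scipy, OpenCV 4.12 (cv2) and the standard library are available. Lean on these libraries where they do the work, as an engineer would, in place of code of your own. Each camera call takes 0.05 s, during which the arm holds its last target. There are 200 camera calls.

## Task

Two identical ratchet dish holders stand on the side table, one gripping the blue bowl and one gripping the stack of three sauce tiers. On the holder with the sauce tiers, swing the pawl up clear of the teeth so that it stays up, then draw the toothed bar out as far as it goes and let go. Leave the tiers standing where they are, and leave the bowl and its holder as they are.

Things in the scene. Friction and masses are not known exactly. Their poses are not given: they have to be found in the camera images.
- tierhold_tab (a point): Centre of the upright tab at the free end of the tier holder's pawl: dark steel fin 14 mm along the bar, 10 across, 28 high, centre 68 mm above the table, 31 above the bar's teeth. Pawl down: x level along the bar to the dish, y across, z up; the frame turns with the pawl. Hinge pin (along y) 66 mm behind it (own -x), 18 below (own -z): the tab swings up and back, radius 68.
- tierhold_pawl (a joint): Tier holder's pawl: a steel lever on a stiff hinge pin that crosses the bar. 0 = down in the teeth, where it stops the bar from coming out; grows as its free end swings up, to 1.2 rad. Above 0.3 rad its nose is clear of the teeth. It takes about 2 N at the tab and stays at any angle where it is left.
- tierhold_grip (a point): Centre of the upright black grip at the outer end of the tier holder's toothed bar: 14 mm along the bar, 18 across, 50 high, from 18 to 68 mm above the table; this point 20 below its top, at 48. x along the bar to the dish, y across, z up. The bar, 12 mm wide, joins it from +x below 30 mm. Bar fully in: the grip is 126 mm behind the tab.
- tierhold_bar (a joint): Tier holder's toothed bar: 0 = fully in, grows in metres as it is withdrawn by its grip, level, away from the dish (along the grip's own -x), up to the end stop at 0.060. With the pawl down it moves no further than about 0.005. Unlocked it needs about 3 N.
- tiers: Three white plastic round dishes locked into one loose stack, 80 mm across, 72 high; origin at the centre of its underside. It stands on the 10 mm thick foot of its holder between the fixed fence and the bar's rubber jaw, about 223 mm from the grip along the bar. The holders are aluminium, fixed to the table.
- bowl: The blue porcelain bowl, 80 mm across and 50 mm high, origin at the centre of its underside, in the other holder. To be left.
- bowlhold_pawl (a joint): Pawl of the bowl's holder, the same as the other; to be left down at 0.
- bowlhold_bar (a joint): Toothed bar of the bowl's holder, the same as the other; to be left in (it rests between 0 and 0.004).
Not all that is in view belongs to the job. Leave any purple look-alike of the tiers alone.

How it is judged:
By the outcome, as a careful person would: the job done as asked, in the order asked, and still so for the second after the job is handed in, with the robot touching nothing.
It also fails if it takes over 45 s, if anything falls off the work surface, if the arm or the gripper's body presses on something with over 40 N, if the wrist force passes 120 N, or if a joint passes its speed limit or range.

## Working session

There is one attempt and no reset: what is moved stays moved. The work goes in short steps, Python scripts to look and compute and a shell command to move; the robot and the scene stay as the last step left them, time stands still between calls to the robot, and variables do not carry over. Pictures are saved under pics/ and viewed, at most 10 in all, crops included, and the job is handed in when it is done.

```bash
mkdir -p pics; cat > h.py <<'E'
import numpy as np, cv2
from workcell import bot
from scipy.spatial.transform import Rotation as R
def snap(n):
    s=bot.observe(); d=bot.snapshot(n); h=d["image"].shape[0]
    f=h/2/np.tan(np.radians(d["fovy"])/2)
    if "mount" in d:
        T=np.eye(4);T[:3,:3]=R.from_quat(s["tool_rot"]).as_matrix();T[:3,3]=s["eef_pos"]; C=T@np.array(d["mount"])
    else:
        C=np.eye(4);r=R.from_rotvec(np.ravel(d["rvec"])).as_matrix();C[:3,:3]=r.T;C[:3,3]=-r.T@np.ravel(d["tvec"])
    d["C"]=C;d["f"]=f;return d
def ray(d,u,v):
    return d["C"][:3,3], d["C"][:3,:3]@np.array([(u-d["cx"])/d["f"],(v-d["cy"])/d["f"],1])
def plane(d,u,v,z):
    o,r=ray(d,u,v);return o+r*(z-o[2])/r[2]
def cloud(d):
    v,u=np.mgrid[:480,:640];z=d["z_map"]
    p=np.stack([(u-d["cx"])/d["f"]*z,(v-d["cy"])/d["f"]*z,z],-1)
    P=p@d["C"][:3,:3].T+d["C"][:3,3];P[z==0]=np.nan;return P
def proj(d,p):
    q=d["C"][:3,:3].T@(np.array(p)-d["C"][:3,3]);return q[:2]/q[2]*d["f"]+[d["cx"],d["cy"]]
E
python3 - <<'E'
from h import *
import pickle
ds={n:snap(n) for n in("top","side","wrist")}
for n,d in ds.items(): cv2.imwrite(f"pics/{n}0.png",d["image"]);print(n,d["C"].round(2).tolist(),d["f"],d["cx"],d["cy"])
pickle.dump(ds,open("d0.pkl","wb"))
print(bot.observe())
E
```

```text
top [[-0.0, -0.99, 0.11, 514.02], [-1.0, 0.01, 0.01, -42.91], [-0.01, -0.11, -0.99, 998.18], [0.0, 0.0, 0.0, 1.0]] 521.1425630410941 320.33924976028834 243.15555041074126
side [[0.92, -0.25, 0.29, 384.47], [-0.39, -0.63, 0.68, -587.11], [0.01, -0.74, -0.68, 625.63], [0.0, 0.0, 0.0, 1.0]] 499.8541541955603 331.29667954800885 247.48300423182002
wrist [[0.44, 0.86, 0.25, 174.34], [0.9, -0.43, -0.12, 527.32], [-0.0, 0.28, -0.96, 383.39], [0.0, 0.0, 0.0, 1.0]] 338.9480006706227 315.9693244171232 236.1781504150241
{'t': 0.15, 'joints': array([ 9.10211107e-01,  2.59190956e-01,  1.53579724e+00, -1.32333107e-05,
        1.34801382e+00, -2.02809315e-01]), 'qvel': array([ 5.66293687e-04, -3.42378911e-03, -2.31433813e-03, -9.66363517e-04,
        2.22530857e-04, -8.86071788e-05]), 'effort': array([ 1.50670669e-03, -4.37643635e+01, -2.84232152e+01,  7.20854639e-02,
        3.79968644e-02, -3.79106052e-05]), 'eef_pos': array([242.80617478, 493.04665102, 218.01424843]), 'tool_rot': array([ 2.26893135e-01,  9.73919406e-01, -6.42731718e-04, -2.88987816e-04]), 'contact_force': array([ 1.14851619, -0.73366143, -0.0872894 ]), 'torque': array([-0.02569699,  0.05655894,  0.00423003]), 'finger_force': 0.0, 'gripper_width': 1.0035951044616276}
```

View pics/top0.png

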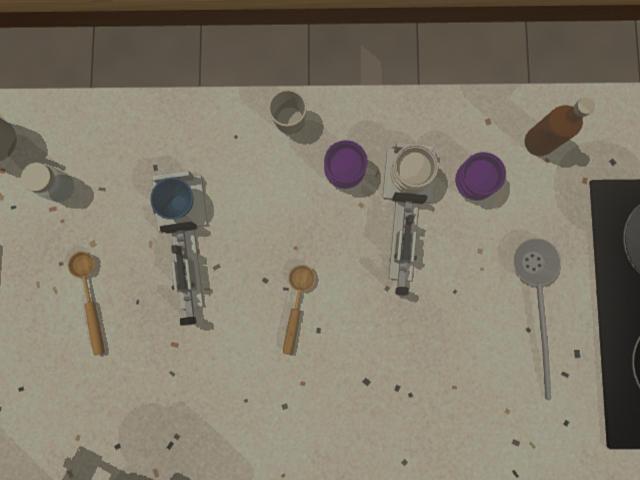

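View pics/side0.png

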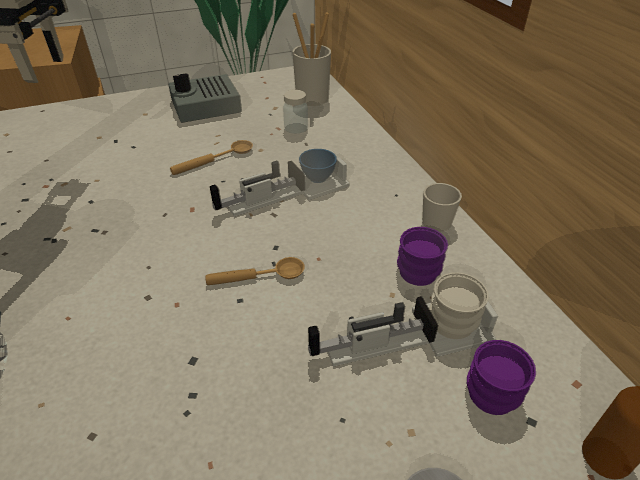

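The top view shows two holders. The one gripping the white tiers has its dish at (415,165), tab near (406,215) and grip at (402,291). The bowl's holder has its bowl at (172,198) and grip at (188,320). The purple look-alikes are at (346,163) and (481,175). In the side view the tier holder's grip is at (314,340) and its tab at (398,312); the bowl holder's grip is at (215,197). I choose the holder with the white tiers and will check it in one close crop.

```bash
python3 - <<'E'
from h import *
import pickle
ds=pickle.load(open("d0.pkl","rb"))
a=cv2.resize(ds["top"]["image"][140:300,360:460],None,fx=3.75,fy=3.75,interpolation=cv2.INTER_CUBIC)  # 375x600
b=cv2.resize(ds["side"]["image"][265:385,295:445],None,fx=2.8,fy=2.8,interpolation=cv2.INTER_CUBIC) #420x336
c=np.zeros((600,795,3),np.uint8);c[:,:375]=a;c[:336,375:795]=b
cv2.imwrite("pics/crop1.png",c)
E
```

```text
(no output)
```

View pics/crop1.png

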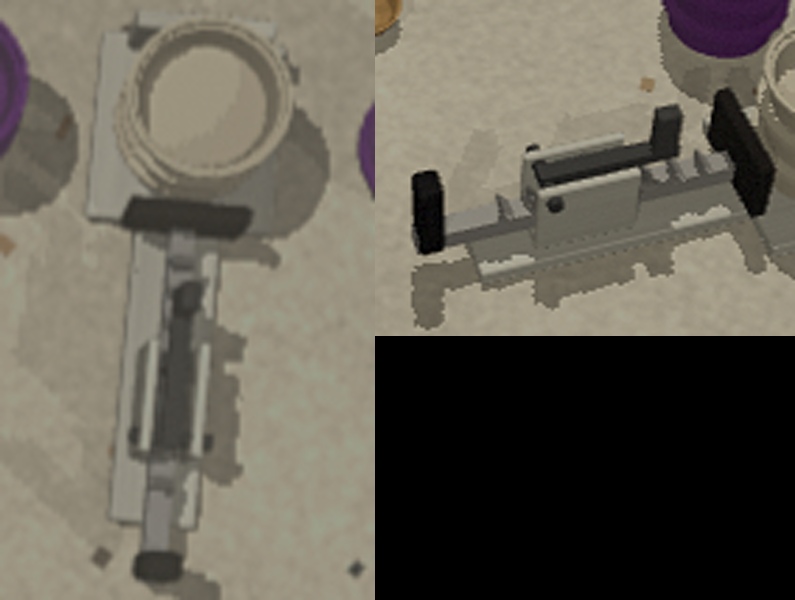

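The crop confirms the white tiers are in this holder and its pawl is down. In the top view the tab is at about (409,218) and the grip top at (402,291). In the side view the tab top is at (399,305) and the grip top at (314,328). Next I triangulate both.

```bash
cat >> h.py <<'E'
def tri(a,b):
    (o1,r1),(o2,r2)=a,b; r1=r1/np.linalg.norm(r1); r2=r2/np.linalg.norm(r2)
    A=np.stack([r1,-r2],1); s=np.linalg.lstsq(A,o2-o1,rcond=None)[0]
    p,q=o1+s[0]*r1,o2+s[1]*r2; return (p+q)/2, np.linalg.norm(p-q)
E
python3 - <<'E'
from h import *
import pickle
ds=pickle.load(open("d0.pkl","rb"));t,s=ds["top"],ds["side"]
for n,a,b in (("tabtop",(409.6,217),(399.3,305.4)),("griptop",(401.9,291),(313.6,328.2))):
    print(n,*tri(ray(t,*a),ray(s,*b)))
P=cloud(t)
for n,(u,v) in dict(tab=(409,218),grip=(402,291),bowlgrip=(188,320)).items(): print(n,P[v-2:v+3,u-2:u+3].reshape(-1,3)[::6].round(1).tolist())
# direct axis: jaw, bar, tier centre (ring rim by height)
M=(P[...,2]>67)&(P[...,2]<78); M[:, :380]=0;M[:,450:]=0;M[:130]=0;M[205:]=0
c,r=cv2.minEnclosingCircle(P[M][:,:2].astype(np.float32));print("tiers",c,r)
S=cloud(s); im=s["image"].max(2)
for n,(u0,u1,v0,v1) in dict(grip=(305,322,322,358),tab=(390,408,300,322)).items():
    Q=S[v0:v1,u0:u1][im[v0:v1,u0:u1]<70]; Q=Q[Q[:,2]>42]; print(n,len(Q),Q.min(0),Q.max(0),np.median(Q,0))
E
```

```text
tabtop [ 664.54932256 -189.86442237   79.48009125] 0.4963029866333006
griptop [ 535.61168517 -175.17694669   70.93278674] 3.764828924223355
tab [[674.9, -193.1, 29.5], [665.3, -187.6, 76.5], [663.1, -189.0, 78.5], [661.2, -190.6, 79.5], [659.4, -192.4, 79.2]]
grip [[537.5, -172.0, 66.6], [535.6, -173.5, 67.8], [533.8, -175.0, 69.3], [532.1, -177.0, 68.0], [530.4, -179.0, 65.8]]
bowlgrip [[487.8, 208.4, 67.0], [486.1, 206.3, 68.3], [484.3, 204.8, 67.1], [482.6, 202.5, 68.8], [480.7, 201.3, 66.4]]
tiers (758.7269897460938, -203.04701232910156) 39.892452239990234
grip 195 [ 529.28596155 -186.17965784   42.14964808] [ 542.98084851 -167.97663862   69.98094844] [ 534.94138852 -182.47745145   63.61799284]
tab 202 [ 649.76846958 -196.03353046   48.06321191] [ 670.74332718 -186.14389271   83.54473241] [ 661.01194041 -193.76175905   67.12874561]
```

Heights agree with the text: the tab top measures about 80 and the grip top about 69. Tiers to grip is 223 mm. The holder axis is at about -6.8°, the tab at about (661,-191) and the grip at about (535.5,-176.5). I move above the tab and turn the tool to the holder.

```bash
python3 -m jog '{"translation":[[-0.84,-0.53,0],[-0.84,-0.53,0],[-0.84,-0.53,0],[-0.84,-0.53,0],[-0.84,-0.53,0],[-0.84,-0.53,0],[-0.84,-0.53,0],[-0.84,-0.53,0],[-0.84,-0.53,0],[-0.84,-0.53,0],[-0.84,-0.53,0],[-0.84,-0.53,0],[-0.84,-0.53,0],[-0.84,-0.53,0],[-0.84,-0.53,0],[-0.84,-0.53,0],[-0.84,-0.53,0],[-0.84,-0.53,0],[-0.84,-0.53,0],[-0.84,-0.53,0]],"dr":[[0,0,0],[0,0,0],[0,0,0],[0,0,0],[0,0,0],[0,0,0],[0,0,0],[0,0,0],[0,0,0],[0,0,0],[0,0,0],[0,0,0],[0,0,0],[0,0,0],[0,0,0],[0,0,0],[0,0,0],[0,0,0],[0,0,0],[0,0,0]],"claw":[-1,-1,-1,-1,-1,-1,-1,-1,-1,-1,-1,-1,-1,-1,-1,-1,-1,-1,-1,-1]}'
python3 -m jog '{"translation":[[-0.84,-0.53,0],[-0.84,-0.53,0],[-0.84,-0.53,0],[-0.84,-0.53,0],[-0.84,-0.53,0],[-0.84,-0.53,0],[-0.84,-0.53,0],[0,0,0],[0,0,0],[0,0,0],[0,0,0],[0,0,0],[0,0,0]],"dr":[[0,0,0],[0,0,0],[0,0,0],[0,0,0],[0,0,0],[0,0,0],[0,0,0],[0,0,-0.81],[0,0,-0.81],[0,0,-0.81],[0,0,-0.81],[0,0,0],[0,0,0]],"claw":[-1,-1,-1,-1,-1,-1,-1,-1,-1,-1,-1,-1,-1]}'
python3 - <<'E'
from h import *
import pickle
d=snap("wrist");pickle.dump(d,open("d1.pkl","wb"));cv2.imwrite("pics/w1.png",d["image"])
s=bot.observe();print(R.from_quat(s["tool_rot"]).as_matrix().round(3),s["eef_pos"])
for p in ([661,-191.5,82],[535.5,-176.5,68]): print(proj(d,p))
E
```

```text
t: 1.82
eef_pos: [555.0, -16.0, 218.4]
tool_rot: [0.227, 0.974, 0.0, -0.0]
contact_force: [0.2, 0.3, 0.9]
gripper_width: 1.0
finger_force: 0.0
t: 2.9
eef_pos: [663.5, -192.4, 218.2]
tool_rot: [0.06, 0.998, 0.0, -0.0]
contact_force: [-0.1, -0.4, 0.1]
gripper_width: 0.999
finger_force: 0.0
[[-0.993  0.121 -0.001]
 [ 0.121  0.993  0.   ]
 [ 0.001  0.    -1.   ]] [ 663.53271081 -192.34750967  218.34489023]
[316.61907852 222.51579742]
[316.16751186  74.42592794]
```

View pics/w1.png

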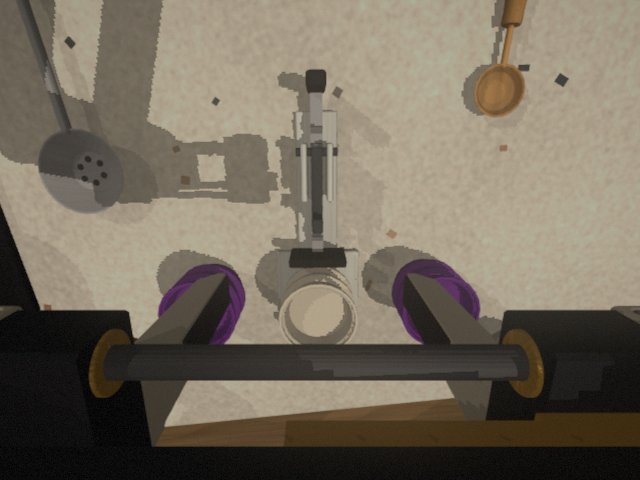

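The wrist view shows the tier holder upright in the picture, with its grip top at (316,77), the tab at about (317,222) and the white tiers at (318,312). The tool is aligned with it. A quick depth check of the tab and grip follows.

```bash
python3 - <<'E'
from h import *
import pickle
d=pickle.load(open("d1.pkl","rb"));P=cloud(d)
a=np.array([.993,-.119]);b=np.array([.119,.993])
for n,(u0,u1,v0,v1),zz in (("tab",(300,335,195,245),(74,90)),("grip",(300,335,60,100),(60,75)),("jaw",(280,355,243,275),(50,110)),("cheeks",(295,340,140,205),(50,90))):
    Q=P[v0:v1,u0:u1].reshape(-1,3);Q=Q[(Q[:,2]>zz[0])&(Q[:,2]<zz[1])];q=Q[:,:2]-[535.5,-176.5]
    for f in (a,b): print(n,len(Q),np.percentile(q@f,[2,50,98]).round(1),end=' ')
    print(np.percentile(Q[:,2],[5,50,95]).round(1))
E
```

```text
tab 155 [123.5 129.1 136.6] tab 155 [-4.2 -0.5  4.1] [76.8 81.2 82.2]
grip 364 [-3.8  3.2  9.4] grip 364 [-9.6 -1.   7.6] [64.6 67.  68.5]
jaw 547 [172.2 176.7 188. ] jaw 547 [-27.7   0.4  28.4] [51.4 53.3 54.7]
cheeks 1529 [ 59.2  82.3 112. ] cheeks 1529 [-17.4  -0.4  15.7] [52.6 55.1 56.5]
```

Tab and grip both sit about 3 mm further along than first measured, so the tool is already centred on the tab. I descend to z≈56 and close.

```bash
python3 -m jog '{"translation":[[0,0,0.8],[0,0,0.8],[0,0,0.8],[0,0,0.8],[0,0,0.6],[0,0,0.6],[0,0,0.5],[0,0,0.5],[0,0,0],[0,0,0],[0,0,0],[0,0,0],[0,0,0],[0,0,0],[0,0,0],[0,0,0],[0,0,0]],"dr":[[0,0,0],[0,0,0],[0,0,0],[0,0,0],[0,0,0],[0,0,0],[0,0,0],[0,0,0],[0,0,0],[0,0,0],[0,0,0],[0,0,0],[0,0,0],[0,0,0],[0,0,0],[0,0,0],[0,0,0]],"claw":[-0.3,-0.3,-0.3,-0.3,-0.3,-0.3,-0.3,-0.3,-0.3,1,1,1,1,1,1,1,1]}'
python3 - <<'E'
from h import *
# constant twist: hinge rel tool at down: compute per-row shift for 4 deg
s=bot.observe();tcp=s["eef_pos"];print(tcp)
h=np.array([664-66*.993,-192.4+66*.119,50]);Rm=R.from_quat(s["tool_rot"]).as_matrix()
v=Rm.T@(tcp-h);v[1]=0
ax=Rm.T@(-np.array([.119,.993,0]));print("axis tool",ax,"v",v)
r=R.from_rotvec(ax*np.radians(4)).as_matrix();print((r@v-v)/30, 4/6)
E
```

```text
t: 4.37
eef_pos: [663.7, -192.4, 56.9]
tool_rot: [0.059, 0.998, -0.0, 0.0]
contact_force: [-0.6, 2.1, 0.7]
gripper_width: 0.124
finger_force: 1.7
[ 663.7040058  -192.41495609   56.86186329]
axis tool [ 6.90902370e-04 -1.00010476e+00 -5.65181187e-06] v [-65.71627412   0.          -6.8474205 ]
[ 2.12605644e-02  1.55479152e-05 -1.52264384e-01] 0.6666666666666666
```

```bash
python3 -m jog '{"translation":[[0,0,0],[0,0,0],[0,0,0],[0,0,0],[0.021,0,-0.153],[0.021,0,-0.153],[0.021,0,-0.153]],"dr":[[0,0,0],[0,0,0],[0,0,0],[0,0,0],[0,-0.67,0],[0,-0.67,0],[0,-0.67,0]],"claw":[1,1,1,1,1,1,1]}'
```

```text
t: 4.95
eef_pos: [661.4, -191.5, 70.0]
tool_rot: [0.059, 0.993, -0.006, 0.107]
contact_force: [5.8, 6.0, -4.8]
gripper_width: 0.107
finger_force: 30.0
```

Forces are low and the grip is firm (10 mm opening). I continue the arc to about 44°.

```bash
python3 -m jog '{"translation":[[0.021,0,-0.153],[0.021,0,-0.153],[0.021,0,-0.153],[0.021,0,-0.153],[0.021,0,-0.153],[0.021,0,-0.153],[0.021,0,-0.153],[0.021,0,-0.153],[0,0,0],[0,0,0]],"dr":[[0,-0.67,0],[0,-0.67,0],[0,-0.67,0],[0,-0.67,0],[0,-0.67,0],[0,-0.67,0],[0,-0.67,0],[0,-0.67,0],[0,0,0],[0,0,0]],"claw":[1,1,1,1,1,1,1,1,1,1]}'
python3 - <<'E'
from h import *
import pickle
d=snap("side");pickle.dump(d,open("d2.pkl","wb"));cv2.imwrite("pics/s2.png",d["image"])
E
```

```text
t: 5.78
eef_pos: [644.1, -188.9, 99.5]
tool_rot: [0.057, 0.939, -0.017, 0.338]
contact_force: [-7.3, -9.3, -10.6]
gripper_width: 0.102
finger_force: 30.0
```

View pics/s2.png

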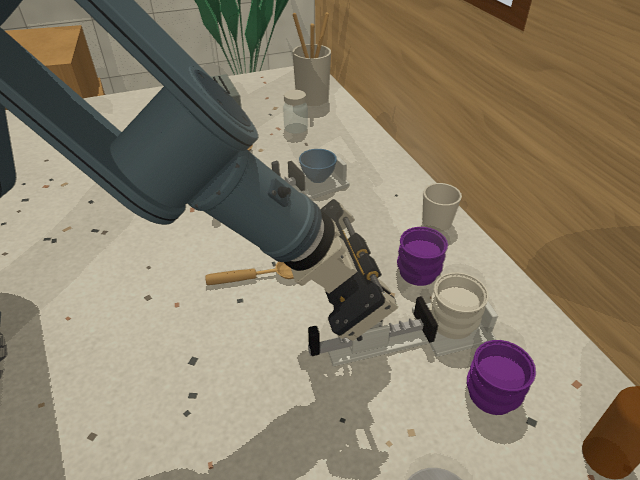

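The side view shows the gripper tilted over the holder, holding the raised pawl at about (360,300), with the tiers standing at (460,300). The pawl is at about 0.69 rad. I release, then back off along the fingers.

```bash
python3 -m jog '{"translation":[[0,0,0],[0,0,0],[0,0,0],[0,0,0],[0,0,0],[0,0,-0.4],[0,0,-0.8],[0,0,-0.9],[0,0,-0.9],[0,0,-0.9],[0,0,-0.9],[0,0,0],[0,0,0],[0,0,0],[0,0,0],[0,0,0],[0,0,0],[0,0,0],[0,0,0],[0,0,0]],"dr":[[0,0,0],[0,0,0],[0,0,0],[0,0,0],[0,0,0],[0,0,0],[0,0,0],[0,0,0],[0,0,0],[0,0,0],[0,0,0],[0,0.95,0],[0,0.95,0],[0,0.95,0],[0,0.95,0],[0,0.95,0],[0,0.95,0],[0,0.95,0],[0,0,0],[0,0,0]],"claw":[-0.3,-0.3,-0.3,-0.3,-0.3,-0.3,-0.3,-0.3,-0.3,-0.3,-0.3,-0.3,-0.3,-0.3,-0.3,-0.3,-0.3,-0.3,-0.3,-0.3]}'
python3 - <<'E'
from h import *
import pickle
s=bot.observe();print(s["eef_pos"],R.from_quat(s["tool_rot"]).as_matrix().round(3).tolist())
d=snap("side");w=snap("wrist");pickle.dump((d,w),open("d3.pkl","wb"))
a=cv2.resize(d["image"][200:400,260:560],(600,400));b=cv2.resize(w["image"],(266,200))
cv2.imwrite("pics/s3.png",np.vstack([a,cv2.copyMakeBorder(b,0,0,0,334,0)]))
E
```

```text
t: 7.5
eef_pos: [557.7, -175.1, 212.4]
tool_rot: [0.054, 0.998, 0.005, 0.013]
contact_force: [0.1, -0.3, 0.5]
gripper_width: 0.647
finger_force: 0.0
[ 557.69172001 -175.1448562   212.44218913] [[-0.994, 0.108, 0.026], [0.108, 0.994, 0.009], [-0.025, 0.012, -1.0]]
```

View pics/s3.png

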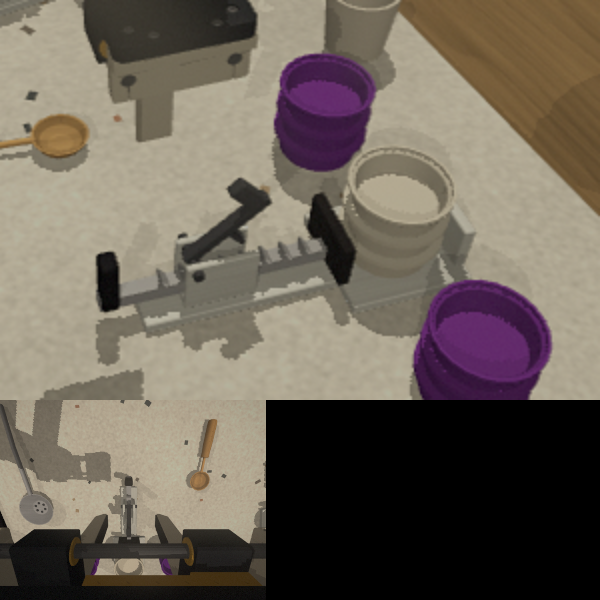

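The crop shows the pawl standing up clear of the teeth at (245,190), with the gripper well clear and the tiers and jaw unmoved. The bar's grip is at (107,282) in the crop. Now I go over the grip, down, and close.

```bash
python3 -m jog '{"translation":[[0.32,-0.08,0],[0.32,-0.08,0],[0,0,0.9],[0,0,0.9],[0,0,0.9],[0,0,0.9],[0,0,0.7],[0,0,0.5],[0,0,0.5],[0,0,0.4],[0,0,0],[0,0,0]],"dr":[[0,0.25,0],[0,0,0],[0,0,0],[0,0,0],[0,0,0],[0,0,0],[0,0,0],[0,0,0],[0,0,0],[0,0,0],[0,0,0],[0,0,0]],"claw":[-0.3,-0.3,-0.3,-0.3,-0.3,-0.3,-0.3,-0.3,-0.3,-0.3,-0.3,-0.3]}'
python3 -m jog '{"translation":[[0,0,0],[0,0,0],[0,0,0],[0,0,0],[0,0,0],[0,0,0],[0,0,0],[0,0,0],[0,0,0],[0,0,0]],"dr":[[0,0,0],[0,0,0],[0,0,0],[0,0,0],[0,0,0],[0,0,0],[0,0,0],[0,0,0],[0,0,0],[0,0,0]],"claw":[1,1,1,1,1,1,1,1,1,1]}'
```

```text
t: 8.6
eef_pos: [535.5, -176.3, 42.4]
tool_rot: [0.055, 0.998, 0.006, -0.001]
contact_force: [-0.3, -0.3, 0.4]
gripper_width: 0.647
finger_force: 0.0
t: 9.43
eef_pos: [536.9, -177.1, 42.2]
tool_rot: [0.055, 0.998, 0.005, -0.001]
contact_force: [-2.3, -4.9, 0.5]
gripper_width: 0.188
finger_force: 30.0
```

```bash
python3 -m jog '{"translation":[[0.1,0,0],[0.2,0,0],[0.2,0,0],[0.2,0,0],[0.2,0,0],[0.2,0,0],[0.2,0,0],[0.2,0,0],[0.2,0,0],[0,0,0],[0,0,0]],"dr":[[0,0,0],[0,0,0],[0,0,0],[0,0,0],[0,0,0],[0,0,0],[0,0,0],[0,0,0],[0,0,0],[0,0,0],[0,0,0]],"claw":[1,1,1,1,1,1,1,1,1,1,1]}'
```

```text
t: 10.35
eef_pos: [485.7, -171.4, 42.3]
tool_rot: [0.055, 0.998, 0.005, -0.001]
contact_force: [-1.9, -6.2, -0.8]
gripper_width: 0.189
finger_force: 30.0
```

It moved 51.5 mm freely. I pull the rest gently to the end stop.

```bash
python3 -m jog '{"translation":[[0.1,0,0],[0.1,0,0],[0.07,0,0],[0,0,0],[0,0,0]],"dr":[[0,0,0],[0,0,0],[0,0,0],[0,0,0],[0,0,0]],"claw":[1,1,1,1,1]}'; python3 -m jog '{"translation":[[0.06,0,0],[0.06,0,0],[0,0,0],[0,0,0]],"dr":[[0,0,0],[0,0,0],[0,0,0],[0,0,0]],"claw":[1,1,1,1]}'
```

```text
t: 10.77
eef_pos: [479.4, -170.8, 42.3]
tool_rot: [0.055, 0.998, 0.005, 0.001]
contact_force: [3.3, -5.4, -5.7]
gripper_width: 0.191
finger_force: 30.0
t: 11.1
eef_pos: [479.3, -170.9, 42.4]
tool_rot: [0.056, 0.998, 0.005, 0.004]
contact_force: [14.6, -4.9, -14.8]
gripper_width: 0.196
finger_force: 30.0
```

The reaction force jumps to 15 N and the tool has stopped, so the bar is at its end stop. I release and rise.

```bash
python3 -m jog '{"translation":[[0,0,0],[0,0,0],[0,0,0],[0,0,0],[0,0,0],[0,0,-0.3],[0,0,-0.6],[0,0,-0.9],[0,0,-0.9],[0,0,-0.9],[0,0,-0.9],[0.9,0,0],[0.9,0,0],[0,0,0],[0,0,0]],"dr":[[0,0,0],[0,0,0],[0,0,0],[0,0,0],[0,0,0],[0,0,0],[0,0,0],[0,0,0],[0,0,0],[0,0,0],[0,0,0],[0,0,0],[0,0,0],[0,0,0],[0,0,0]],"claw":[-0.3,-0.3,-0.3,-0.3,-0.3,-0.3,-0.3,-0.3,-0.3,-0.3,-0.3,-0.3,-0.3,-0.3,-0.3]}'
python3 - <<'E'
from h import *
d=snap("side");w=snap("wrist")
P=cloud(w);q=P[...,:2]-[538.3,-177.8]
a=q@np.array([.993,-.119]);b=q@np.array([.119,.993])
m=(abs(b)<12)&(P[...,2]>60)&(P[...,2]<75)&(a>-90)&(a<20)
print(m.sum(),np.percentile(a[m],[2,50,98]))
cv2.imwrite("pics/s4.png",cv2.resize(d["image"][130:400,200:560],(800,600)))
E
```

```text
t: 12.35
eef_pos: [420.3, -164.8, 178.3]
tool_rot: [0.055, 0.998, 0.006, -0.0]
contact_force: [-1.2, -0.2, -0.2]
gripper_width: 0.649
finger_force: 0.0
313 [-65.68970085 -60.40858033 -52.54111861]
```

View pics/s4.png

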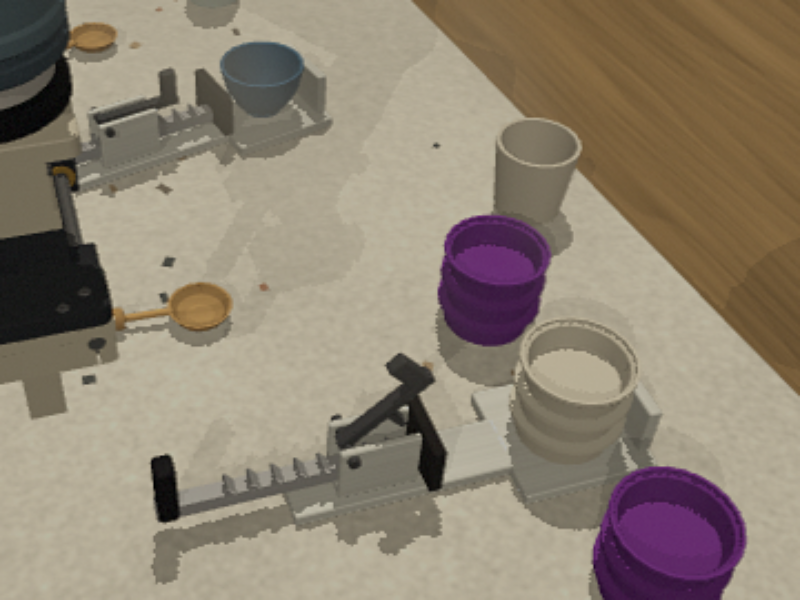

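The crop shows the bar drawn out about 59 mm, with its grip at (165,488). The jaw is against the body at (425,440), the pawl is up at (410,372), the tiers stand at (575,390), and the bowl's holder is untouched. I hand in.

```bash
python3 -c "from workcell import bot; print(bot.hand_in())"
```

```text
the job is handed in; nothing more can be done
None
```

The job is handed in, though no verdict came back: the tier holder's pawl stays up at about 0.7 rad and its bar is drawn out to the end stop (about 59 mm), with the tiers still standing and the bowl and its holder untouched.

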